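Book in two stock bins under the packing shelf with the reader wand

TASK

Pick up the orange and black reader wand, pass it in under the narrow shelf and press its steel tip gently down on the green read pad for about half a second, then likewise on the yellow one, going in between the walls of each bin without hitting the bins or the shelf. Then stand the wand back on the black mat, on its tip and heel, and let go, leaving the carton, the tape roll and the bottle where they are.

Things in the scene. Friction and masses are not known exactly. Their poses are not given: they have to be found in the camera images.
- wand: Orange and black wand, 195 mm long, standing on its steel tip and wide heel. Origin level with their undersides; x from heel to tip, z up. Level barrel, axis at z 60 mm: flat black grip x -65 to 25 mm, 24 mm wide (y), 28 mm high; orange nose, 20 mm across, to x 105. Steel foot, 14 mm across, at x 95 goes down to a round tip at z 0. Orange heel block x -89 to -71, 60 mm wide, z 0 to 46. 0.12-0.2 kg
- wand_tip (a point): lowest point of the steel tip of the wand (95, 0, 0 mm in the wand's frame)
- wand_heel (a point): middle of the heel's underside (-80, 0, 0 mm in the wand's frame)
- wand_grip (a point): middle of the black grip (-20, 0, 60 mm in the wand's frame), 115 mm behind the tip
- mat: black rubber mat fixed on the bench, 280 mm (x) by 150 mm (y), 4 mm thick; origin at the centre of its underside. The wand stands on it roughly along its x, tip away from the robot.
- shelf: fixed narrow plywood shelf on two posts across the bench. Origin at bench level under the middle of its front edge (nearest the robot); x points in under the shelf. Board 75 mm deep (x 0 to 75), 320 mm wide (y +-160), underside 240 mm, top 258 mm above the bench; small stock on top up to 285 mm. It is carried by arms from 18 mm square posts at x 125, y +-150 mm; open in front and behind
- bin_green: narrow open-topped grey bin with green ends, fixed on the bench behind the left or right half of the shelf. 110 mm long (x, along the shelf's x within 3 degrees), 68 wide (60 between the sides); sides and rear end 100 mm high, front end (x -55, under the shelf, towards the robot) only 45 high. Origin: centre of its underside. Its pad is at x -10, y 0 mm, 130 to 140 mm behind the shelf's front edge
- bin_yellow: the same bin with yellow ends and the yellow pad
- pad_green_top (a point): centre of the top face of the green read pad in the green bin: sprung round disc, 36 mm across, top 32 mm above the bench when free; it moves straight down when pressed. A fixed dark collar, 52 mm across, surrounds it, 16 mm below its top
- pad_yellow_top (a point): the same for the yellow pad in the yellow bin
- pad_green (a joint): how far the green pad is pressed, m: 0 free, 0.012 bottomed; light spring (1 N to start, 3 N at the bottom). It reads the wand once pressed 3 mm or more; aim for about 6 mm
- pad_yellow (a joint): the same for the yellow pad
- carton: small loose cardboard box, 120 x 90 x 70 mm, left of the shelf; origin under its centre; leave alone
- tape: loose roll of orange packing tape lying flat, 96 mm across, 48 mm high, right of the shelf; leave alone
- bottle: blue bottle, 66 mm across, 170 mm high, on the bench beyond the mat; leave alone
Things that resemble listed ones, but are neither listed nor needed, are in the scene too. Leave any red look-alike of the wand alone. What is shaped like the bin_yellow but pink is not meant.

How it is judged:
By the outcome, as a careful person would: the job done as asked, in the order asked, and still so for the second after the job is handed in, with the robot touching nothing.
It also fails if it takes over 64 s, if anything falls off the work surface, if the arm or the gripper's body presses on something with over 40 N, if the wrist force passes 120 N, or if a joint passes its speed limit or range.

ROBOT

A 6-joint arm with a two-finger parallel gripper is mounted at the origin on the work surface. World frame = base frame: x ahead of the robot, y to its left, z up, the work surface at z = 0. Lengths are in m, angles in degrees, forces in N, time in s.
With the tool pointing down it reaches from about 0.325 to 0.85 m from the base axis. Payload 15.5 kg.
Tool frame: the origin (TCP) lies at the very end of the fingers, on their centre line; the grasp point (between the pads) lies arm.grip_depth behind it (arm.grip_depth is the distance from the TCP to the grasp point, in m); z points along the fingers, y is the line along which they close (so a half turn about z gives the same grasp; the last joint's range is limited). The gripper opens to 91 mm and grips with 3 to 60 N. Pads are 32 mm wide; open, the fingers measure 118 mm over their backs; the gripper's body (76 mm by 178 mm) begins 60 mm behind the grasp point.
Start: joints at [-68.612, 28.281, 77.091, -0, 74.628, -5.472], TCP at [0.282, -0.558, 0.214] pointing down, gripper open.
Joint ranges: [-166.48, 166.48], [-47.26, 123.95], [12.59, 153.08], [-70.14, 250.14], [6.76, 159.57], [-176.63, 176.63]. Speed limits (degrees/s): [108.29, 108.29, 147.25, 172.46, 172.46, 172.46].

INTERFACE

Orientations are given as a 3x3 rotation matrix whose columns are the frame's x, y, z axes.
In Python, from rig import arm gives the robot as it stands. Calls block until the motion is done:
- arm.move_to(position, orientation): joint-space move of the TCP to a pose.
- arm.move_l(position, orientation=None, feed=0.15): straight line of the TCP; orientation=None keeps the orientation; feed is the mean speed in m/s.
- arm.move_joints(angles): joint-space move.
- arm.grip(opening): finger opening in m; the grip force is fixed at half the most; returns when the fingers have stopped.
- arm.sleep(seconds).
- arm.solve_ik(position, orientation): joint angles nearest the present ones, or None.
- arm.snapshot(name): name is "side" or "top"; returns the picture (400x640x3 uint8, red, green, blue); there is no depth.
- arm.get_calibration(name): a dict with "intrinsics" (3x3 intrinsics, pixels), "k1" (the pictures are not rectified: a ray, as slopes to the right and down, at radius r is drawn at 1 + k1 r^2 times it, then the intrinsics apply), "cam_to_world" (4x4, takes a point from camera to world coordinates). Camera axes: x right, y down, z forward; pixel columns grow to the right and rows downward; lengths in m; the calibration is good to about 2 mm. A picture is of the moment at which its call begins. get_calibration takes no time and is no camera call.
A pose or a line that the arm cannot do raises arm.Unreachable and nothing moves.
- arm.sign_off(): hands the job in; it is judged then, once.
Readings, each from a call of its own:
- arm.current_t(): time.
- arm.current_joint_positions(): joint angles.
- arm.current_dq(): joint speeds.
- arm.current_tau(): joint torques, N m.
- arm.current_ee_pos(): TCP position.
- arm.current_tool_rot(): TCP orientation.
- arm.current_force(): force on the tool from outside, world axes, zero at the start.
- arm.current_torque(): the same for the moment, N m.
- arm.current_width(): finger opening in m.
- arm.current_grasp_force(): force on a finger pad.
Only numpy, scipy, OpenCV 4.12 (cv2) and the standard library are available. Lean on these libraries where they do the work, as an engineer would, in place of code of your own. Each camera call takes 0.05 s, during which the arm holds its last target. There are 200 camera calls.

## Working session

There is one attempt and no reset: what is moved stays moved. The work goes in short steps, each a Python script; the robot and the scene stay as the last script left them, time stands still between calls to the robot, and variables do not carry over. Pictures are saved under pics/ and viewed, at most 10 in all, crops included, and the job is handed in when it is done.

```bash
mkdir -p pics; python3 - <<'E'
from rig import arm
import cv2
for n in("top","side"):
    im=arm.snapshot(n); cv2.imwrite(f"pics/{n}0.png",cv2.cvtColor(im,cv2.COLOR_RGB2BGR))
    print(n,arm.get_calibration(n))
print(arm.grip_depth,arm.current_tool_rot(),arm.current_t())
E
```

```text
top {'intrinsics': array([[430.26627828,   0.        , 315.67591286],
       [  0.        , 430.26627828, 199.08430224],
       [  0.        ,   0.        ,   1.        ]]), 'k1': -0.08261263193265936, 'cam_to_world': array([[ 0.00818019, -0.99643017,  0.08402386,  0.4460514 ],
       [-0.99992986, -0.00743126,  0.0092222 , -0.03640756],
       [-0.00856487, -0.08409341, -0.99642107,  1.50133009],
       [ 0.        ,  0.        ,  0.        ,  1.        ]])}
side {'intrinsics': array([[381.83114628,   0.        , 319.76431156],
       [  0.        , 381.83114628, 199.76042799],
       [  0.        ,   0.        ,   1.        ]]), 'k1': 0.002404212786154754, 'cam_to_world': array([[ 0.85888051,  0.31288619, -0.40549537,  1.05153882],
       [ 0.51191934, -0.49936206,  0.69898221, -0.897165  ],
       [ 0.01621288, -0.80792312, -0.58906483,  0.78894839],
       [ 0.        ,  0.        ,  0.        ,  1.        ]])}
0.0188 [[ 8.92128798e-01  4.51781003e-01 -3.64459305e-04]
 [ 4.51781130e-01 -8.92128226e-01  1.01942098e-03]
 [ 1.35410600e-04 -1.07411065e-03 -9.99999414e-01]] 0.1
```

View pics/top0.png

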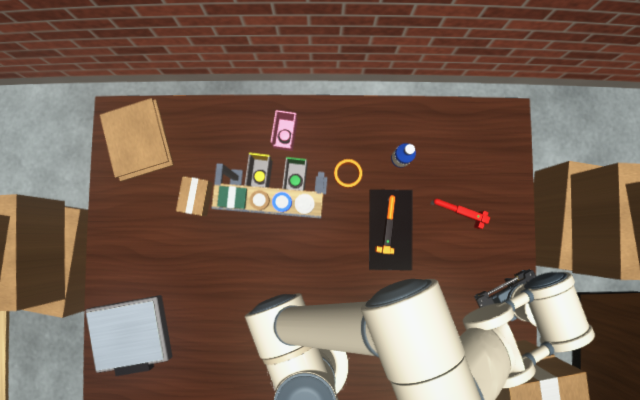

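View pics/side0.png

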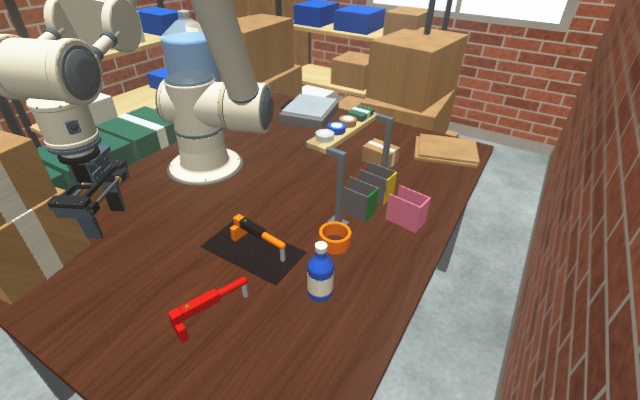

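The top view shows the mat and wand around px (390,225), with the shelf at about (268,200). Behind the shelf are the yellow bin at (259,170) and the green bin at (295,173). The red wand is at (465,213). I'll enlarge these areas.

```bash
cat > h.py <<'E'
import numpy as np, cv2
from rig import arm
def ray(n,u,v):
    c=arm.get_calibration(n);K=c["intrinsics"];T=c["cam_to_world"]
    d=np.array([(u-K[0,2])/K[0,0],(v-K[1,2])/K[1,1]]);s=d.copy()
    for _ in range(20): s=d/(1+c["k1"]*(s@s))
    return T[:3,3],T[:3,:3]@np.r_[s,1]
def at(n,u,v,z):
    o,d=ray(n,u,v); return o+d*(z-o[2])/d[2]
def proj(n,p):
    c=arm.get_calibration(n);K=c["intrinsics"];T=c["cam_to_world"]
    q=T[:3,:3].T@(np.array(p)-T[:3,3]);s=q[:2]/q[2];s=s*(1+c["k1"]*(s@s))
    return K[:2,:2]@s+K[:2,2]
def crop(f,o,x0,y0,x1,y1,k):
    i=cv2.imread(f)[y0:y1,x0:x1]; i=cv2.resize(i,None,fx=k,fy=k,interpolation=cv2.INTER_CUBIC)
    for x in range(-(-x0//10)*10,x1,10):
        cv2.line(i,((x-x0)*k,0),((x-x0)*k,5 if x%50 else 15),(255,255,255),1)
    for y in range(-(-y0//10)*10,y1,10):
        cv2.line(i,(0,(y-y0)*k),(5 if y%50 else 15,(y-y0)*k),(255,255,255),1)
    cv2.imwrite(o,i)
E
python3 -c "
from h import *
crop('pics/top0.png','pics/c1.png',205,145,335,225,6)
crop('pics/top0.png','pics/c2.png',360,180,420,275,6)"
```

```text
(no output)
```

View pics/c1.png

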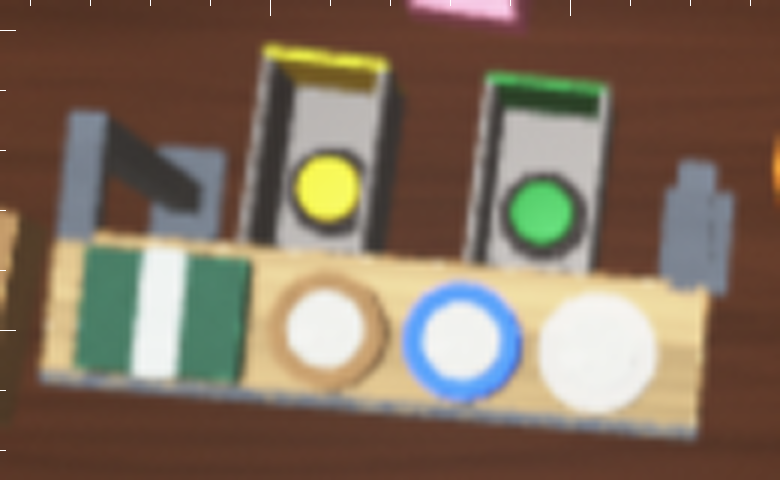

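View pics/c2.png

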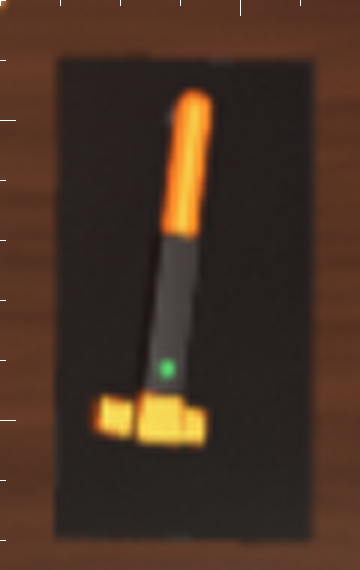

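```bash
cat > m.py <<'E'
from h import *
P=lambda x,y:(lambda u,v:((u+.5)/6-.5+x,(v+.5)/6-.5+y))
a=P(205,145);b=P(360,180)
T=lambda p,z:at("top",*p,z)
if __name__=="__main__":
    np.set_printoptions(precision=4,suppress=True)
    for n,p,z in [("yel",a(327,188),.032),("grn",a(541,212),.032),("shFL",a(42,374),.258),("shFR",a(697,430),.258),("shBL",a(57,237),.258),("shBR",a(709,287),.258),
     ("yRL",a(265,47),.1),("yRR",a(388,61),.1),("gRL",a(489,75),.1),("gRR",a(608,86),.1),("yFl",a(243,240),.1),("gFl",a(467,262),.1),
     ("nose",b(195,91),.064),("j",b(180,235),.074),("gr",b(165,390),.078),("heelL",b(95,413),.050),("heelR",b(206,426),.050),
     ("matTL",b(57,58),.004),("matTR",b(312,58),.004),("matBL",b(57,538),.004),("matBR",b(312,540),.004)]:
        print(n,T(p,z)[:2])
E
python3 m.py
```

```text
yel [0.6488 0.1732]
grn [0.6356 0.0498]
shFL [0.5257 0.2784]
shFR [ 0.5012 -0.04  ]
shBL [0.5928 0.273 ]
shBR [ 0.5705 -0.0453]
yRL [0.7177 0.1996]
yRR [0.7102 0.1313]
gRL [0.7027 0.0754]
gRR [0.6969 0.0098]
yFl [0.6104 0.2092]
gFl [0.5991 0.0859]
nose [ 0.5838 -0.2796]
j [ 0.5027 -0.2691]
gr [ 0.4173 -0.2599]
heelL [ 0.4037 -0.2249]
heelR [ 0.3968 -0.2872]
matTL [ 0.6083 -0.2092]
matTR [ 0.6094 -0.3586]
matBL [ 0.3305 -0.209 ]
matBR [ 0.33   -0.3564]
```

```bash
cat > w.py <<'E'
from h import *
TH=np.radians(33); PSI=np.radians(-6.3); GX=-.028
WT=np.array([.480,-.267,.004])+.095*np.array([np.cos(np.radians(-6.6)),np.sin(np.radians(-6.6)),0])
Y=np.array([.6488,.1732,.032]); G=np.array([.6356,.0498,.032])
U=lambda psi=PSI:np.array([np.cos(psi),np.sin(psi),0])
def R(psi=PSI):
    z=np.sin(TH)*U(psi)+[0,0,-np.cos(TH)]; y=np.array([np.sin(psi),-np.cos(psi),0])
    return np.c_[np.cross(y,z),y,z]
def tcp(tip,psi=PSI,d=0):   # TCP for a given wand tip; d: backed off along the tool
    return np.array(tip)-(.095-GX)*U(psi)+[0,0,.06]+(arm.grip_depth-d)*R(psi)[:,2]
E
python3 - <<'E'
from w import *
np.set_printoptions(precision=3,suppress=True)
u=U();z=lambda h:np.array([0,0,h])
W=np.radians(-6.6)
for n,p,s in [("pre",tcp(WT,W,.12),W),("grasp",tcp(WT,W),W),("lift",tcp(WT+z(.08),W),W),("back",tcp(WT+z(.08)-.06*u,W),W),
 ("Gpre",tcp(G+z(.045)-.09*u),PSI),("Gabove",tcp(G+z(.045)),PSI),("Gpress",tcp(G-z(.006)),PSI),("Ypre",tcp(Y+z(.045)-.09*u),PSI),("Ypress",tcp(Y-z(.006)),PSI)]:
    print(n,p,arm.solve_ik(p,R(s)))
E
```

```text
pre [ 0.397 -0.257  0.149] [-59.69   17.498 126.882  62.93   29.279 -17.786]
grasp [ 0.462 -0.265  0.048] [-51.225  34.962 125.502 102.506  23.072 -53.171]
lift [ 0.462 -0.265  0.128] [-51.225  23.029 121.664  66.245  24.709 -13.768]
back [ 0.403 -0.258  0.128] [-58.936  20.965 127.843  70.855  27.154 -26.061]
Gpre [0.434 0.072 0.121] [   7.725   20.288  136.016  221.956   11.386 -119.559]
Gabove [0.524 0.062 0.121] None
Gpress [0.524 0.062 0.07 ] [   4.042   31.203  127.686  206.307   12.745 -107.043]
Ypre [0.447 0.195 0.121] None
Ypress [0.537 0.186 0.07 ] None
```

```bash
python3 - <<'E'
import w
from w import *
u=U();z=lambda h:np.array([0,0,h]);W=np.radians(-6.6)
for th,gx in [(8,-.045),(14,-.045),(18,-.045),(22,-.045),(38,-.015),(42,-.01),(46,-.005)]:
    w.TH=np.radians(th);w.GX=gx; print("TH",th)
    for n,p,s in [("pre",tcp(WT,W,.1),W),("grasp",tcp(WT,W),W),("lift",tcp(WT+z(.08),W),W),("back",tcp(WT+z(.08)-.06*u,W),W),
     ("Gpre",tcp(G+z(.035)-.08*u),PSI),("Gpress",tcp(G-z(.006)),PSI),("Ypre",tcp(Y+z(.035)-.08*u),PSI),("Ypress",tcp(Y-z(.006)),PSI)]:
        q=arm.solve_ik(p,R(s)); print(n,None if q is None else np.round(q).astype(int))
E
```

```text
TH 8
pre [-42  20 106   6  47  51]
grasp [-41  31 109   8  33  49]
lift [-41  23 105   6  45  52]
back [-45  20 112   7  42  46]
Gpre [  3  19 118  -2  35 101]
Gpress [  1  28 110  -2  34  99]
Ypre [ 20  23 111  -6  40 120]
Ypress [ 16  31 103  -5  38 116]
TH 14
pre [-45  19 111  14  40  42]
grasp [-43  31 114  20  25  36]
lift [-43  22 110  14  38  43]
back [-49  19 116  16  36  36]
Gpre [  4  18 122  -6  26 105]
Gpress [  2  28 115  -5  24 103]
Ypre [ 22  22 115 -13  32 128]
Ypress [ 17  30 108 -11  30 123]
TH 18
pre [-48  18 115  21  35  33]
grasp [-45  31 117  32  21  22]
lift [-45  21 113  20  34  36]
back [-51  18 119  24  32  26]
Gpre [  5  18 125 -10  19 110]
Gpress [  2  27 118  -9  17 107]
Ypre [ 24  22 117 -20  27 137]
Ypress [ 19  30 111 -18  24 131]
TH 22
pre [-51  18 119  30  31  21]
grasp [-47  31 120  50  18   3]
lift [-47  21 116  29  30  25]
back [-54  18 122  34  29  14]
Gpre [  5  18 128 -21  12 121]
Gpress [  3  28 121 -20  10 118]
Ypre [ 25  22 120 -31  22 149]
Ypress [ 20  30 114 -30  19 143]
TH 38
pre [-61  24 130  88  30 -45]
grasp [-52  38 127 115  29 -68]
lift [-52  25 124  85  26 -33]
back [-61  24 130  87  30 -44]
Gpre [  8  26 138 202  23 -99]
Gpress [  4  34 130 197  22 -98]
Ypre None
Ypress [  23   35  121  242   20 -126]
TH 42
pre [-64  27 133 100  35 -60]
grasp [-54  40 129 122  36 -77]
lift [-54  27 126  98  30 -48]
back [-63  26 132  98  34 -57]
Gpre [  9  30 141 198  34 -94]
Gpress [  5  37 132 194  31 -94]
Ypre [  31   29  130  241   28 -118]
Ypress [  24   37  123  230   26 -114]
TH 46
pre [-67  31 136 108  41 -74]
grasp [-55  43 131 127  42 -84]
lift [-55  29 128 108  35 -60]
back [-64  29 134 106  39 -68]
Gpre [  9  35 144 196  45 -90]
Gpress [  5  40 134 193  41 -92]
Ypre [  33   32  131  233   35 -108]
Ypress [  25   39  125  223   33 -105]
```

```bash
sed -i 's/radians(33)/radians(42)/; s/GX=-.028/GX=-.010/; s/\[0,0,.06\]/[0,0,.064]/' w.py
python3 - <<'E'
from w import *
W=np.radians(-6.6)
arm.move_to(tcp(WT,W,.11),R(W)); print(arm.current_t(),arm.current_ee_pos())
arm.move_l(tcp(WT,W),feed=.08); print(arm.current_t(),arm.current_force(),arm.current_joint_positions())
cv2.imwrite("pics/s1.png",cv2.cvtColor(arm.snapshot("side"),cv2.COLOR_RGB2BGR))
crop("pics/s1.png","pics/s1c.png",170,130,340,290,4)
E
```

```text
1.625 [ 0.40997003 -0.25968712  0.13605838]
3.15 [ 0.20037479 -0.53937603 -0.12971869] [-54.02334249  39.60847665 129.11974459 121.25819416  35.1913845
 -75.55776345]
```

View pics/s1c.png

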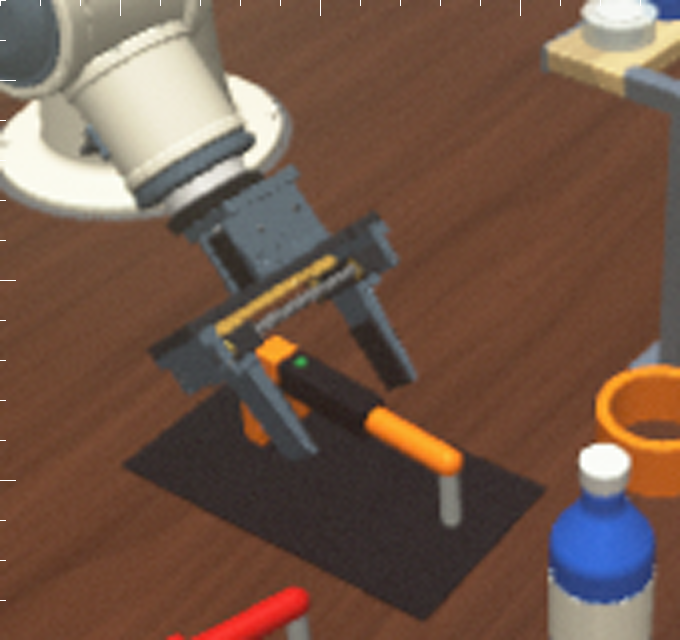

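The fingers straddle the black grip, clear of the heel, and the wand's tip is at about px (283,260). Next I'll close, lift and check how the wand hangs.

```bash
python3 - <<'E'
from w import *
W=np.radians(-6.6)
print("tip px pred",proj("side",WT), "noseEnd pred",proj("side",WT+.01*U(W)+[0,0,.06]))
f0=arm.current_force()
arm.grip(.015); print(arm.current_width(),arm.current_grasp_force(),arm.current_t())
arm.move_l(tcp(WT+[0,0,.075],W),feed=.08); arm.sleep(.3)
print(arm.current_force(),arm.current_torque(),arm.current_t())
d=tcp(WT,W)-arm.current_ee_pos()
print("pred",proj("side",WT+[0,0,.075]),proj("side",WT+.01*U(W)+[0,0,.135]),proj("top",WT+.01*U(W)+[0,0,.135]))
for n in("side","top"): cv2.imwrite(f"pics/{n}2.png",cv2.cvtColor(arm.snapshot(n),cv2.COLOR_RGB2BGR))
a=cv2.imread("pics/side2.png")[150:300,210:350];b=cv2.imread("pics/top2.png")[150:300,330:470]
cv2.imwrite("pics/l.png",cv2.resize(np.hstack([a,b]),None,fx=2.8,fy=2.8,interpolation=cv2.INTER_CUBIC))
E
```

```text
tip px pred [282.74198784 261.36926367] noseEnd pred [284.57159867 247.41545925]
0.023858837232346584 29.99654531478882 4.2333
[-0.23756019  0.72042237 -1.41494208] [0.10783886 0.59248021 0.05332472] 5.6167
pred [281.62184356 241.8215874 ] [283.4867309  226.47343675] [395.85331965 192.36956952]
```

View pics/l.png

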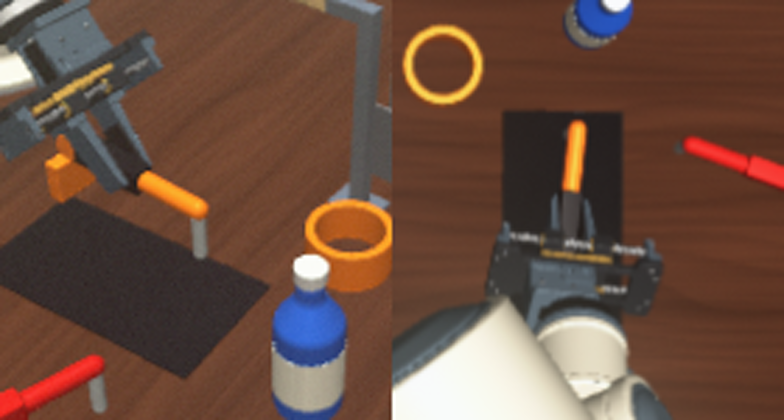

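The lifted tip is at side px (281.4,241.8) against a predicted (281.6,241.8), so the wand hasn't slipped in the grip. Next is the green pad.

```bash
cat >> w.py <<'E'
Z=lambda h:np.array([0,0,h])
def go(tip,psi=PSI,feed=.1): arm.move_l(tcp(tip,psi),R(psi),feed=feed)
def press(P,u):
    go(P+Z(.036)-.04*u,feed=.1); go(P+Z(.012)-.012*u,feed=.08); go(P+Z(.006),feed=.05); arm.sleep(.2)
    f0=arm.current_force(); print("hover",f0,arm.current_t())
    for h in (0,-.003,-.006):
        go(P+Z(h),feed=.03); arm.sleep(.1); f=arm.current_force()-f0; print(h,f)
    h=-.006
    while f[2]<1.6 and h>-.010:
        h-=.001; go(P+Z(h),feed=.02); arm.sleep(.1); f=arm.current_force()-f0; print(h,f)
    arm.sleep(.3)
E
python3 - <<'E'
from w import *
W=np.radians(-6.6);u=U()
go(WT+Z(.075)-.06*u,W); 
go(G+Z(.040)-.09*u); print(arm.current_t(),arm.current_joint_positions(),arm.current_force())
press(G,u)
cv2.imwrite("pics/s3.png",cv2.cvtColor(arm.snapshot("side"),cv2.COLOR_RGB2BGR))
t=cv2.cvtColor(arm.snapshot("top"),cv2.COLOR_RGB2BGR);cv2.imwrite("pics/t3.png",t)
a=cv2.imread("pics/s3.png")[100:240,290:430];b=t[140:280,210:350]
cv2.imwrite("pics/p.png",cv2.resize(np.hstack([a,b]),None,fx=2.8,fy=2.8,interpolation=cv2.INTER_CUBIC))
print(arm.current_t(),proj("top",G+Z(.05)+.01*u),proj("side",G+Z(.05)))
E
```

```text
9.9417 [  9.10984842  28.0653038  141.83806214 199.4343153   32.35262967
 -95.00586943] [ 0.27028508 -0.16718037 -1.70957358]
hover [ 0.41880688 -0.88305001 -1.13384873] 11.8167
0 [-0.20571324  0.63091311 -0.26076971]
-0.003 [-0.59093522  0.81270462  0.18878952]
-0.006 [-0.2194602   1.24713943  0.68465041]
-0.007 [-0.90919898  1.6698881   1.29952043]
-0.008 [-0.13097931  1.26486084  1.81497401]
14.0667 [294.2548166  175.03911663] [355.3042522  190.00478781]
```

View pics/p.png

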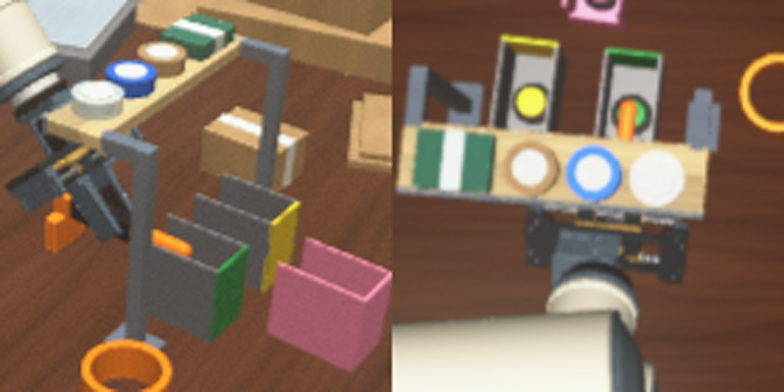

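The wand runs straight into the green bin, between its walls. The nose end is at top px (294.3,175.7), as predicted, and the gripper is clear of the shelf. The force reading is noisy, so I'll average it here before lifting.

```bash
cat >> w.py <<'E'
def favg(n=10,dt=.03):
    f=[]
    for _ in range(n): f.append(arm.current_force()); arm.sleep(dt)
    return np.mean(f,0),np.std(f,0)
E
python3 - <<'E'
from w import *
a=favg(); print(a)
go(G+Z(.010),feed=.05); arm.sleep(.2); b=favg(); print(b,a[0]-b[0],arm.current_t())
E
```

```text
(array([0.11485952, 0.20434414, 0.39500692]), array([0.43290097, 0.57792108, 0.39369855]))
(array([ 0.01446986,  0.18731555, -1.70216763]), array([0.38912537, 0.36972821, 0.52078794])) [0.10038966 0.01702858 2.09717455] 15.4417
```

The average force rise is 2.1 N, which puts the pad at about 6.5 mm. Now the yellow pad, using the same depth.

```bash
python3 - <<'E'
from w import *
u=U()
go(G+Z(.012)-.012*u,feed=.06);go(G+Z(.036)-.04*u,feed=.08);go(G+Z(.040)-.09*u)
go(Y+Z(.040)-.09*u);print(arm.current_t(),arm.current_joint_positions())
go(Y+Z(.036)-.04*u); go(Y+Z(.012)-.012*u,feed=.08); go(Y+Z(.008),feed=.05); arm.sleep(.2)
b,_=favg()
go(Y+Z(-.008),feed=.03); arm.sleep(.2); a,_=favg(10,.04); print(a-b,arm.current_t())
t=cv2.cvtColor(arm.snapshot("top"),cv2.COLOR_RGB2BGR);cv2.imwrite("pics/t4.png",t);crop("pics/t4.png","pics/t4c.png",200,140,350,240,4)
print(proj("top",Y+Z(.05)+.01*u))
E
```

```text
18.4417 [  32.46868463   27.78892665  130.05660487  244.20736914   27.74808225
 -120.51327416]
[0.53307638 0.71188049 2.0693235 ] 21.9333
[257.3985051  170.89719184]
```

View pics/t4c.png

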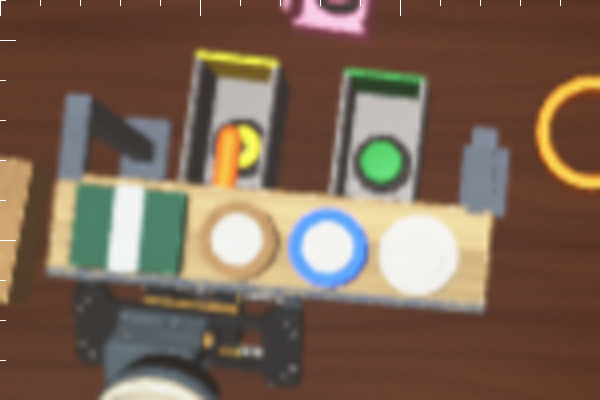

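The nose end is at px (257.4,171.3), as predicted, and the yellow pad read 2.07 N. Both pads are done, so I'll take the wand back to the mat.

```bash
python3 - <<'E'
from w import *
u=U();W=np.radians(-6.6)
go(Y+Z(.010),feed=.05);go(Y+Z(.012)-.012*u,feed=.06);go(Y+Z(.036)-.04*u,feed=.08);go(Y+Z(.040)-.09*u)
go(WT+Z(.075)-.06*u,W);go(WT+Z(.075),W);go(WT+Z(.015),W,.08);arm.sleep(.3)
print(arm.current_t(),favg())
print("pred",proj("side",WT+Z(.015)),proj("side",WT+Z(.075)+.01*U(W)))
cv2.imwrite("pics/s5.png",cv2.cvtColor(arm.snapshot("side"),cv2.COLOR_RGB2BGR));crop("pics/s5.png","pics/s5c.png",200,170,320,280,6)
E
```

```text
30.7583 (array([ 0.0933386 ,  0.03058548, -1.78480339]), array([0.57041797, 0.4874475 , 0.53935383]))
pred [282.52532244 257.58753061] [284.36203682 243.369307  ]
```

View pics/s5c.png

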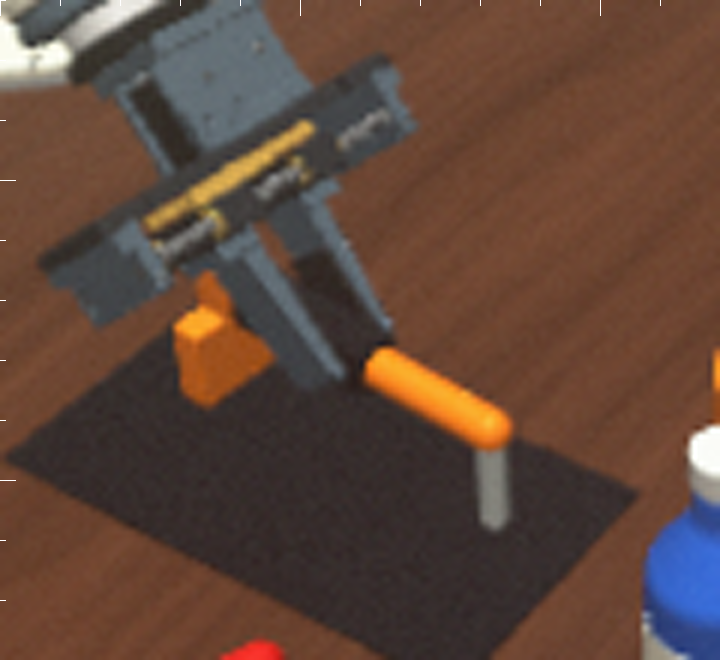

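The wand hangs level over the mat, with its tip at px (282.4,258) as predicted. I'll lower it, release and back off.

```bash
python3 - <<'E'
from w import *
W=np.radians(-6.6)
go(WT+Z(.004),W,.04);go(WT+Z(.001),W,.015);arm.sleep(.2);print(favg()[0])
go(WT,W,.01);arm.sleep(.2);print(favg()[0])
arm.grip(.091);arm.sleep(.2)
arm.move_l(tcp(WT,W,.11),feed=.08)
q=arm.current_ee_pos(); 
print(arm.current_t(),arm.current_width())
for n in("side","top"): cv2.imwrite(f"pics/{n}6.png",cv2.cvtColor(arm.snapshot(n),cv2.COLOR_RGB2BGR))
a=cv2.imread("pics/side6.png")[130:330,200:480];b=cv2.imread("pics/top6.png")[120:320,170:450]
cv2.imwrite("pics/f.png",cv2.resize(np.vstack([a,b]),None,fx=1.5,fy=1.5))
E
```

```text
[ 0.02558689  0.23070242 -1.69111292]
[-0.14017139  0.00572504 -0.27217596]
36.0583 0.09069335162885822
```

View pics/f.png

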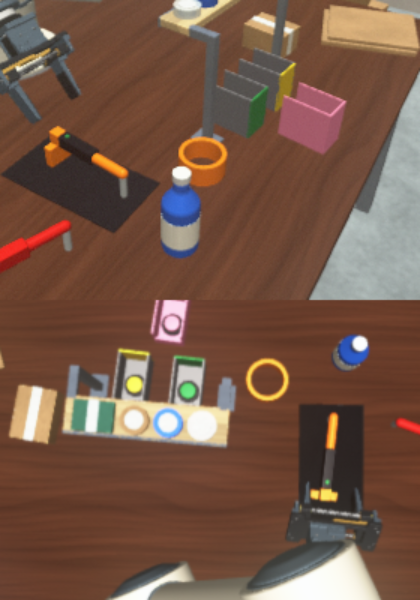

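The wand stands on its tip and heel on the mat, the gripper is clear, and nothing else has moved.

```bash
python3 -c "
from rig import arm
print(arm.sign_off(),arm.current_t())"
```

```text
the job is handed in; nothing more can be done
the job is handed in; nothing more can be done
```

Job handed in at about 36 s: the wand pressed the green pad, then the yellow (about 2.1 N, roughly 6 mm each; green held about 1.5 s, longer than the half second asked), and is back standing on the mat with nothing else disturbed.

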